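# Hold a headlamp on full-power test

## Robot

A 6-joint arm with a two-finger parallel gripper is mounted at the origin on the work surface. World frame = base frame: x ahead of the robot, y to its left, z up, the work surface at z = 0. Lengths are in m, angles in rad, forces in N, time in s.
With the tool pointing down it reaches from about 0.3 to 0.875 m from the base axis. Payload 6.4 kg.
Tool frame: the origin (TCP) lies between the finger pads; the fingertips stand manip.finger_overhang ahead of it and the grasp point (between the pads) lies 2 mm behind it (manip.finger_overhang is the distance from the TCP to the fingertips, in m); z points along the fingers, y is the line along which they close (so a half turn about z gives the same grasp; the last joint's range is limited). The gripper opens to 88 mm and grips with 3 to 60 N. Pads are 18 mm wide; open, the fingers measure 123 mm over their backs; the gripper's body (75 mm by 187 mm) begins 45 mm behind the grasp point.
Start: joints at [-1.379, 0.181, 1.607, -0, 1.354, -0.206], TCP at [0.223, -0.53, 0.256] pointing down, gripper open.
Joint ranges: [-2.99, 2.99], [-0.89, 2.07], [0.3, 2.58], [-1.14, 4.28], [0, 2.63], [-3.12, 3.12]. Speed limits (rad/s): [2.57, 2.57, 3.01, 3.14, 3.14, 3.14].

## Interface

Orientations are given as a unit quaternion [x, y, z, w].
In Python, from rig import manip, gripper_to, planner, sensors, cams gives the robot as it stands. Calls block until the motion is done:
- manip.move_pose(position, orientation): joint-space move of the TCP to a pose.
- manip.servo_line(position, rot=None, feed=0.15, guard=None): straight line of the TCP; rot=None keeps the orientation; feed is the mean speed in m/s. With guard (N) it stops when the force on the tool has changed by that much, and returns True; else False.
- manip.move_j(angles): joint-space move.
- gripper_to(opening): opening from 0.0 (shut) to 1.0 (fully open); the grip force is fixed at half the most; returns when the fingers have stopped.
- manip.dwell(seconds).
- planner.solve_ik(position, orientation): joint angles nearest the present ones, or None.
- sensors.state(): the state.
- cams.capture(name): name is "scene" or "top"; returns a dict with "color" (384x512x3 uint8, red, green, blue), "intrinsics" (3x3 intrinsics, pixels), "R" (3x3) and "t" (3): a world point X has camera coordinates R X + t. Camera axes: x right, y down, z forward; pixel columns grow to the right and rows downward; lengths in m; the calibration is good to about 2 mm. A picture is of the moment at which its call begins. There is no depth.
A pose or a line that the arm cannot do raises manip.PlanningError and nothing moves.
- manip.finish_job(): hands the job in; it is judged then, once.
The state is a dict: "clock": time; "joint_positions": joint angles; "joint_velocities": joint speeds; "effort": joint torques, N m; "ee_pos": TCP position; "orientation": TCP orientation; "force": force on the tool from outside, world axes, zero at the start; "moment": the same for the moment, N m; "opening": opening from 0.0 (shut) to 1.0 (fully open); "grip_force": force on a finger pad.
Only numpy, scipy, OpenCV 4.12 (cv2) and the standard library are available. Lean on these libraries where they do the work, as an engineer would, in place of code of your own. Each camera call takes 0.05 s, during which the arm holds its last target. There are 200 camera calls.

## Task

Lift the charcoal headlamp off its leaning white cradle and seat it fully down in the rectangular pocket of the yellow lamp tester with its lens facing up, and let go of it. Then turn the tester's red spring-return dial clockwise past its first two clicks to the third (the green dot) and finish while still holding it there with the gripper, because it springs back if released. Leave the carabiners and the first-aid box where they are.

Things in the scene. Friction and masses are not known exactly. Their poses are not given: they have to be found in the camera images.
- headlamp: Charcoal headlamp housing, a box 60 (x) x 44 (y) x 34 (z) mm, 60 to 130 g, with a round lens on its +z face and brass contacts on its -z face. Origin at the centre of the contact face; z points out of the lens. It starts on the cradle's seat, leaning 30 degrees, lens up and to the cradle's -x side, long side up the slope. Its long flat sides (44 mm apart, along y) are free to grip over their whole height.
- cradle: Fixed white cradle: base plate 100 (x) x 70 (y) x 8 mm, a post and a seat only 30 mm wide (narrower than the lamp) that rises at 30 degrees towards the cradle's +x, with a 12 mm lip at its low end; the lamp's contact-face centre rests 45 mm above the base. Origin under the base plate's centre, z up.
- tester: Fixed yellow lamp tester, base 120 (x) x 250 (y) x 20 mm. Origin under its centre, z up. The pocket lies 65 mm to its +y, the dial 65 mm to its -y.
- pocket (a point): Centre of the pocket's floor, 20 mm above the table. The pocket is 64 mm along the tester's x and 48 mm along its y, with walls 7 mm thick and 12 mm high around it; the seated lamp stands 22 mm proud of them, and fits either way round. Axes as the tester's.
- dial (a joint): Dial angle in rad, clockwise from above; 0 at rest on its stop, detents at 0.35, 0.70 and 1.05 (a white dot at rest and at each of the first two, a larger green dot at the third), far stop at 1.15. The return spring takes 0.06 N m at the start and 0.13 N m at the third detent, with a click ripple of about 0.03 N m on top; released anywhere it springs back to 0.
- dial_grip (a point): On the dial's vertical axis, 10.5 mm below the top of the red wing to grip (the top is 57.5 mm above the table). The wing is a bar 52 mm long, 14 mm thick and 28 mm high, on a grey disc of 60 mm diameter; at angle 0 it lies along the tester's x, its white line towards +x. This point turns with the dial: its x is along the wing, towards the white line; z up.
- carabiner_red: Red carabiner, 92 x 57 x 10 mm, lying flat in the row beyond the work; bystander. Origin under its middle, x along its length.
- carabiner_blue: Blue carabiner, 92 x 57 x 10 mm, lying flat in the row beyond the work; bystander. Origin under its middle, x along its length.
- carabiner_green: Green carabiner, 92 x 57 x 10 mm, lying flat in the row beyond the work; bystander. Origin under its middle, x along its length.
- first_aid_box: Red plastic first-aid box with a white cross, 110 (x) x 170 (y) x 66 mm, 0.9 kg; bystander. Origin under its centre.
Things that resemble listed ones, but are neither listed nor needed, are in the scene too. Leave any pink look-alike of the headlamp alone.

How it is judged:
By the outcome, as a careful person would: the job done as asked, in the order asked, and still so for the second after the job is handed in, while the arm keeps its last pose, push and grip.
It also fails if it takes over 61 s, if anything falls off the work surface, if the arm or the gripper's body presses on something with over 40 N, if the wrist force passes 120 N, or if a joint passes its speed limit or range.

## Working session

There is one attempt and no reset: what is moved stays moved. The work goes in short steps, each a Python script; the robot and the scene stay as the last script left them, time stands still between calls to the robot, and variables do not carry over. Pictures are saved under pics/ and viewed, at most 10 in all, crops included, and the job is handed in when it is done.

```bash
mkdir -p pics; ls
python3 - <<'E'
from rig import manip, cams, sensors
import cv2, numpy as np
for n in("scene","top"):
    c=cams.capture(n); cv2.imwrite(f"pics/{n}0.png",cv2.resize(c["color"][...,::-1],(800,600),interpolation=cv2.INTER_CUBIC))
    np.savez(f"{n}.npz",K=c["intrinsics"],R=c["R"],t=c["t"],color=c["color"])
    print(n,c["intrinsics"].tolist(),np.round(-c["R"].T@c["t"],3))
print(manip.finger_overhang,sensors.state())
E
```

```text
pics
scene [[382.6694094832145, 0.0, 261.9048833510142], [0.0, 382.6694094832145, 188.36551899521587], [0.0, 0.0, 1.0]] [ 0.921 -0.341  0.981]
top [[352.2893491657973, 0.0, 251.8595184398799], [0.0, 352.2893491657973, 193.33605878466486], [0.0, 0.0, 1.0]] [0.479 0.11  1.051]
0.017 {'clock': 0.1, 'joint_positions': array([-1.37930543e+00,  1.81484395e-01,  1.60787094e+00, -1.54660954e-05,
        1.35377295e+00, -2.06242097e-01]), 'joint_velocities': array([ 0.00111425, -0.00154427, -0.00135604, -0.00095379, -0.0001962 ,
        0.0014399 ]), 'effort': array([ 4.60336523e-04, -4.34820735e+01, -3.42697191e+01,  7.05034356e-02,
        3.40464560e-02, -4.33204150e-05]), 'ee_pos': array([ 0.22267245, -0.52966231,  0.25490819]), 'orientation': array([ 9.80290521e-01,  1.97559877e-01, -1.88712151e-06, -7.67849832e-04]), 'force': array([-0.26476512,  0.68427566, -0.43339811]), 'moment': array([-0.04003993, -0.00555551, -0.02546384]), 'grip_force': 0.0, 'opening': 0.9973068794936689}
```

View pics/scene0.png

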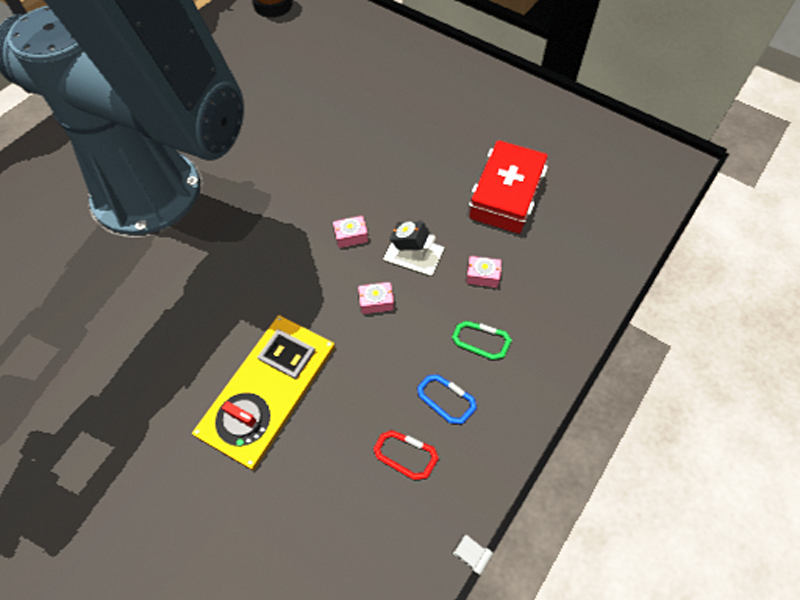

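View pics/top0.png

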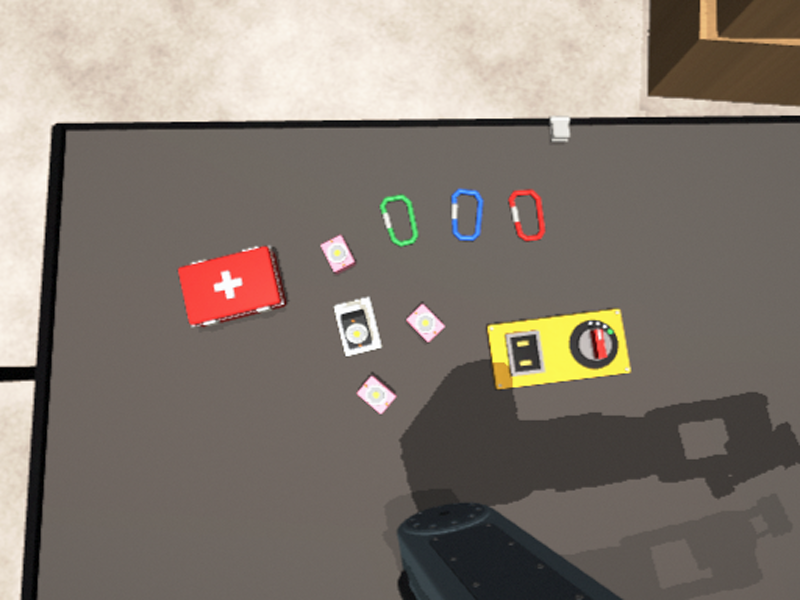

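Top view: the charcoal lamp sits on the white cradle at (357,327). Pink look-alikes are at (338,253), (426,322) and (376,394), and I exclude them by colour and because they have no cradle. The tester's pocket is at (525,352) and its dial at (594,345). Next I'll check close crops.

Run:
```python
import cv2, numpy as np
T=np.load("top.npz")["color"][...,::-1];S=np.load("scene.npz")["color"][...,::-1]
f=lambda I,x,y,w,h,s:cv2.resize(I[y:y+h,x:x+w],None,fx=s,fy=s,interpolation=cv2.INTER_CUBIC)
cv2.imwrite("pics/crA.png",np.hstack([f(T,208,180,40,60,10),f(S,243,125,40,60,10)]))
cv2.imwrite("pics/crB.png",f(T,308,190,100,65,8))
```

```text
(no output)
```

View pics/crA.png

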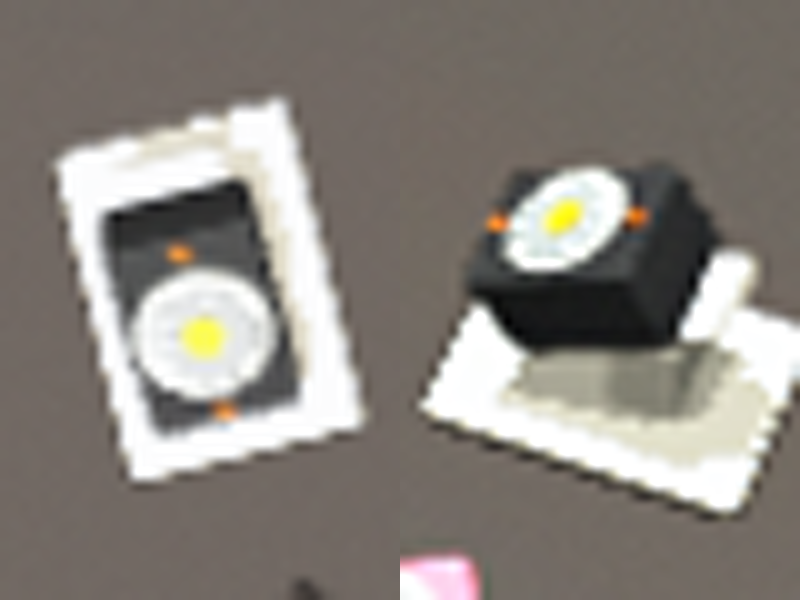

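View pics/crB.png

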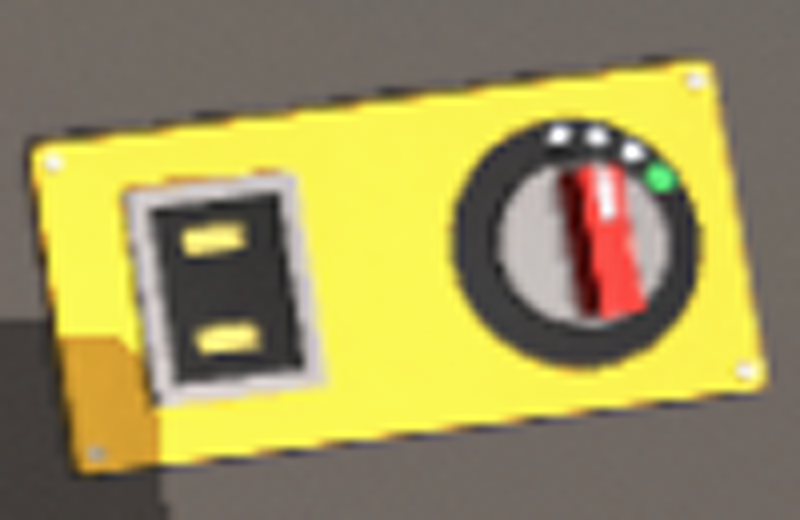

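```bash
cat > h.py <<'E'
import numpy as np
from scipy.optimize import least_squares
from scipy.spatial.transform import Rotation as Rt
C={n:np.load(n+".npz") for n in("top","scene")}
def proj(n,X):
    c=C[n]; q=np.atleast_2d(X)@c["R"].T+c["t"]; q=q@c["K"].T; return q[:,:2]/q[:,2:]
def px(p,off,s): return (np.array(p,float)+.5)/s-.5+np.array(off)
def place(p,L):   # planar pose
    c,s=np.cos(p[2]),np.sin(p[2]); L=np.array(L,float)
    return np.c_[p[0]+c*L[:,0]-s*L[:,1],p[1]+s*L[:,0]+c*L[:,1],L[:,2]]
def tool(xdir,zdir):
    z=np.array(zdir,float);z/=np.linalg.norm(z);x=np.array(xdir,float);x-=z*(x@z);x/=np.linalg.norm(x)
    return Rt.from_matrix(np.c_[x,np.cross(z,x),z])
E
python3 - <<'E'
from h import *
import json
tp=px([(33,140),(712,62),(768,388),(80,475),(122,188),(295,172),(325,380),(155,405)],(308,190),8)
L=[(.06,.125,.02),(.06,-.125,.02),(-.06,-.125,.02),(-.06,.125,.02),(.039,.096,.032),(.039,.034,.032),(-.039,.034,.032),(-.039,.096,.032)]
r=least_squares(lambda p:(proj("top",place(p,L))-tp).ravel(),[.45,-.1,0]);P=r.x
print("tester",P,np.round(r.fun.reshape(-1,2),1).tolist())
cp=px([(285,98),(57,163),(135,480),(362,428)],(208,180),10)
M=[(.05,-.035,.008),(.05,.035,.008),(-.05,.035,.008),(-.05,-.035,.008)]
r=least_squares(lambda p:(proj("top",place(p,M))-cp).ravel(),[.45,.2,0.2]);Q=r.x
print("cradle",Q,np.round(r.fun.reshape(-1,2),1).tolist())
# lamp: fit contact centre xyz + yaw, from lens centre & orange marks in both views
n=np.array([-.5,0,3**.5/2]);u=np.array([3**.5/2,0,.5]);v=np.array([0,1,0])
lt=px([(205,337),(112,250),(253,225),(155,432),(300,400)],(208,180),10); ls=px([(168,219)],(243,125),10)
def lamp(q):
    D=[.034*n,.034*n+.03*u+.022*v,.034*n+.03*u-.022*v,.034*n-.03*u+.022*v,.034*n-.03*u-.022*v]
    return np.array(q[:3])+np.array(D)@Rt.from_euler("z",q[3]).as_matrix().T
def f(q):
    X=lamp(q); return np.r_[(proj("top",X)-lt).ravel(),2*(proj("scene",X[:1])-ls).ravel()]
r=least_squares(f,[Q[0],Q[1],.045,Q[2]]);print("lamp",r.x,np.round(r.fun.reshape(-1,2),1).tolist())
c,s=np.cos(Q[2]),np.sin(Q[2]);d=r.x[:2]-Q[:2];print("in cradle",c*d[0]+s*d[1],-s*d[0]+c*d[1])
json.dump(dict(P=P.tolist(),Q=Q.tolist(),lamp=r.x.tolist()),open("fit.json","w"))
print("dial top proj crop",(proj("top",place(P,[(0,-.065,.0575)]))-[308,190])*8, "pocket",place(P,[(0,.065,.02)]),"dial",place(P,[(0,-.065,.0)]))
E
```

```text
tester [ 0.50506085 -0.18064523  0.11491855] [[-0.2, 0.3], [-0.1, -0.2], [-0.2, 0.1], [-0.3, -0.3], [0.3, 0.0], [0.1, -0.5], [0.4, 0.5], [0.1, 0.0]]
cradle [0.54872276 0.19427392 0.24018395] [[-0.1, 0.2], [-0.1, -0.6], [-0.1, 0.4], [0.3, -0.1]]
lamp [0.55083784 0.19412234 0.04395377 0.20121834] [[-0.2, -0.9], [-1.1, -0.1], [0.5, -0.9], [-0.6, 0.6], [0.2, 0.5], [-0.7, 0.2]]
in cradle 0.002018303970445717 -0.0006503590996262983
dial top proj crop [[607.68617456 236.39664906]] pocket [[ 0.49760757 -0.11607396  0.02      ]] dial [[ 0.51251413 -0.2452165   0.        ]]
```

```bash
cat > pl.py <<'E'
from h import *
import json
F=json.load(open("fit.json"));P,Q=F["P"],F["Q"]
cx=place(Q,[(.001,0,.045)])[0]; Rz=Rt.from_euler("z",Q[2])
n=Rz.apply([-.5,0,3**.5/2]);u=Rz.apply([3**.5/2,0,.5])
qg=tool(u,-n).as_quat(); g=cx+.0325*n
yaw=P[2]; td=lambda a:tool([np.cos(a),np.sin(a),0],[0,0,-1]).as_quat()
pk=place(P,[(0,.065,.02)])[0]; dl=place(P,[(0,-.065,0)])[0]
E
python3 - <<'E'
from pl import *
from rig import manip, gripper_to, planner, sensors
for p,q in((g+.12*n,qg),(g,qg),(pk+[0,0,.15],td(yaw)),(dl+[0,0,.05],td(yaw)),(dl+[0,0,.05],td(yaw-1.1))): print(np.round(planner.solve_ik(p,q),2))
manip.move_pose(g+.1*n+[0,0,.05],qg); manip.servo_line(g+.06*n,feed=.15)
print(manip.servo_line(g,feed=.08,guard=8)); s=sensors.state();print(s["clock"],s["ee_pos"]-g,s["force"])
gripper_to(0.0); s=sensors.state();print(s["clock"],s["opening"],s["grip_force"],s["force"])
manip.servo_line(g+[0,0,.10]+.03*n,feed=.12); s=sensors.state();print(s["clock"],s["opening"],s["grip_force"],s["force"])
manip.move_pose(pk+[0,0,.15],td(yaw)); s=sensors.state();print(s["clock"],s["opening"],s["ee_pos"]-pk)
from rig import cams; import cv2
T=cams.capture("top")["color"][...,::-1];S=cams.capture("scene")["color"][...,::-1]
f=lambda I,x,y,w,h,s:cv2.resize(I[y:y+h,x:x+w],None,fx=s,fy=s,interpolation=cv2.INTER_CUBIC)
cv2.imwrite("pics/held.png",np.hstack([f(T,290,180,80,110,5),f(S,120,150,80,110,5)]))
E
```

```text
[ 0.07 -0.17  2.22  0.16  0.58  1.29]
[0.1  0.2  2.12 0.24 0.31 1.21]
[-0.46  0.14  1.84 -0.    1.16  0.99]
[-0.66  0.43  1.75 -0.    0.96  0.8 ]
[-0.66  0.43  1.75 -0.    0.96  1.9 ]
False
4.4083 [1.20466170e-04 5.39334741e-05 4.06787449e-04] [-0.14759706  0.03748035 -0.14184341]
5.1417 0.4998923178198196 29.998333007097244 [-1.22428423 -1.39837807  1.43203689]
6.35 0.4914374807794885 29.997863941825926 [-0.78623371 -0.04222096 -1.4880606 ]
7.5167 0.497531824774653 [-1.01572873e-04  1.00587744e-03  1.49654448e-01]
```

View pics/held.png

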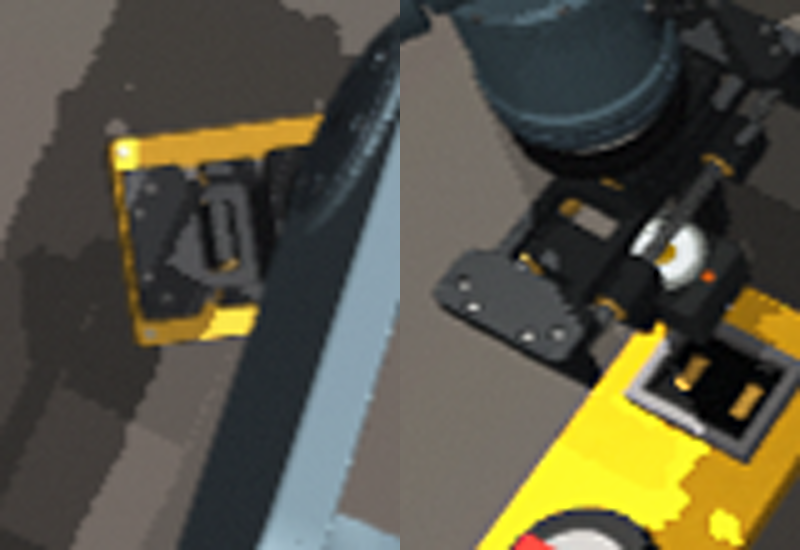

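The lamp is held with its lens up: in the right half the lens is at (670,250), the +x orange mark at (708,275), and the pocket below at (715,385). Next I'll use the orange mark to check how far along the lamp the grip is.

Run:
```python
from pl import *
from rig import sensors
# mark offset along lamp x, from first pictures
mt=px([(180,254),(227,410)],(208,180),10); ms=px([(97,223),(237,216)],(243,125),10)
c=cx+.034*n
for X in ("top","scene"):
    print(X,[np.round(proj(X,c+m*u)[0],1).tolist() for m in(-.026,.026)], np.round(mt if X=="top" else ms,1).tolist())
r=least_squares(lambda m:np.r_[(proj("top",c+(m[1]+m[0])*u)-mt[0]).ravel(),(proj("top",c+(m[1]-m[0])*u)-mt[1]).ravel()],[.026,0]);m=r.x;print("m, shift",m)
e=sensors.state()["ee_pos"];h=px([308,275],(120,150),5);ax=np.array([np.cos(yaw),np.sin(yaw),0]);ay=np.array([-ax[1],ax[0],0])
r=least_squares(lambda d:(proj("scene",e+[0,0,.0015]+ax*(m[0]+d[0])+ay*d[1])-h).ravel(),[0,0]);print("offset in hand x,y",r.x)
```

```text
top [[230.2, 220.7], [225.6, 204.5]] [[225.6, 205.0], [230.2, 220.6]]
scene [[251.6, 146.6], [265.9, 145.9]] [[252.2, 146.8], [266.2, 146.2]]
m, shift [ 0.02507918 -0.00039849]
offset in hand x,y [0.000997   0.00016898]
```

Run:
```python
from pl import *
from rig import manip, gripper_to, sensors
b=pk.copy()
manip.servo_line(b+[0,0,.055],feed=.15)
print(manip.servo_line(b+[0,0,.0315],feed=.03,guard=8)); s=sensors.state();print(s["clock"],s["ee_pos"]-pk,s["force"],s["moment"])
```

```text
True
9.1167 [-0.00039168  0.00016877  0.03245857] [-1.01196032  0.90039679  4.14429416] [-0.0059334   0.11626495 -0.04444676]
```

Run:
```python
from pl import *
from rig import manip, gripper_to, sensors, cams
import cv2
gripper_to(.62); manip.servo_line(pk+[0,0,.15],feed=.15)
manip.move_pose(dl+[0,0,.16],td(yaw)); 
gripper_to(.5);s=sensors.state();print(s["clock"],s["ee_pos"]-dl,s["opening"])
T=cams.capture("top")["color"][...,::-1];S=cams.capture("scene")["color"][...,::-1]
f=lambda I,x,y,w,h,s:cv2.resize(I[y:y+h,x:x+w],None,fx=s,fy=s,interpolation=cv2.INTER_CUBIC)
cv2.imwrite("pics/seated.png",np.hstack([f(T,300,180,80,110,5),f(S,120,190,80,110,5)]))
```

```text
11.3667 [0.00019688 0.00086793 0.16019111] 0.5021381343425941
```

View pics/seated.png

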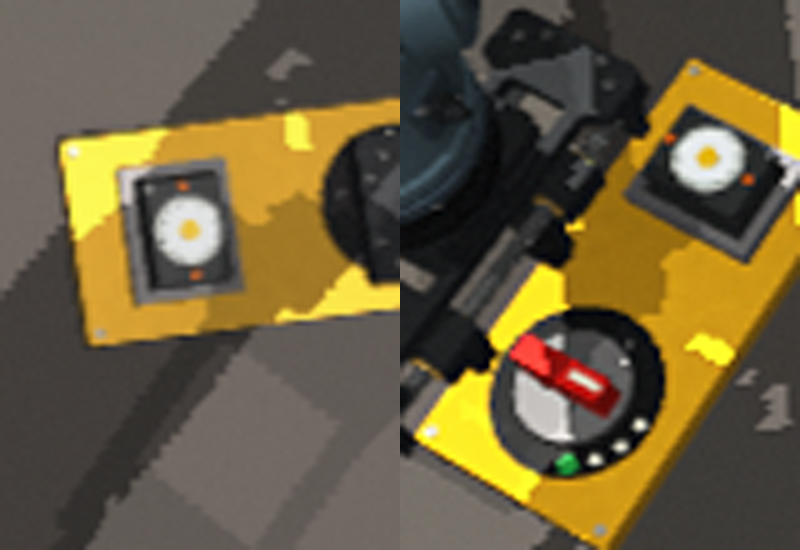

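In the left half the lamp sits square in the pocket, lens up, with the lens at (188,230). In the right half the red wing is at rest, centred near (567,375), and the green dot is at (567,463). I'll check the lamp's height numerically, then grip and turn the dial.

Run:
```python
from pl import *
from rig import manip, gripper_to, sensors, cams
import cv2
a=px([[188,230]],(300,180),5);b=px([[308,158]],(120,190),5)
r=least_squares(lambda X:np.r_[(proj("top",X)-a).ravel(),(proj("scene",X)-b).ravel()],pk+[0,0,.034]);print("lens-expected",r.x-pk-[0,0,.034],r.fun)
print(manip.servo_line(dl+[0,0,.0495],feed=.1,guard=8)); s=sensors.state();print(s["ee_pos"]-dl,s["force"])
gripper_to(0.);s=sensors.state();print(s["clock"],s["opening"],s["grip_force"],s["force"],s["moment"])
j=s["joint_positions"].copy();j0=j.copy()
for d in(.35,.7,1.07):
    j[5]=j0[5]+d; manip.move_j(j); s=sensors.state();print(s["clock"],s["joint_positions"][5]-j0[5],s["moment"],s["force"],s["ee_pos"]-dl,s["opening"])
manip.dwell(.3);s=sensors.state();print(s["joint_positions"][5]-j0[5],s["moment"],s["opening"])
T=cams.capture("top")["color"][...,::-1];S=cams.capture("scene")["color"][...,::-1]
f=lambda I,x,y,w,h,s:cv2.resize(I[y:y+h,x:x+w],None,fx=s,fy=s,interpolation=cv2.INTER_CUBIC)
cv2.imwrite("pics/turn.png",np.hstack([f(T,300,180,80,110,5),f(S,120,190,80,110,5)]))
```

```text
lens-expected [-0.00074738  0.00074188 -0.00294394] [-0.16512906 -0.15697107 -0.21596237  0.01724689]
False
[ 0.00054041 -0.00036131  0.0502465 ] [0.01168012 0.41029389 0.8822285 ]
13.2833 0.15602378634494762 29.999689729884267 [-0.94393594 -3.95364593 -0.40142327] [-0.44792285  0.04547922  0.05620537]
13.7083 0.34637237438617696 [-0.00278518 -0.00855742  0.04510086] [ 0.63722247 -0.66461629  0.0873671 ] [ 0.00019623 -0.00059843  0.0497834 ] 0.15659481865047523
14.1333 0.6945494415712489 [ 0.23923939 -0.10524527  0.0688098 ] [ 1.24976657  0.45580091 -0.01484832] [ 0.00026118 -0.00045893  0.04976249] 0.15143799414980955
14.575 1.0640539843658647 [ 0.51038199 -0.39482455  0.15343583] [2.60071689 2.11701363 0.05523816] [ 0.0004033  -0.00033959  0.04976809] 0.15510893325707592
1.0685810213916147 [ 0.77974937 -0.53959301  0.19308068] 0.15891574661315822
```

View pics/turn.png

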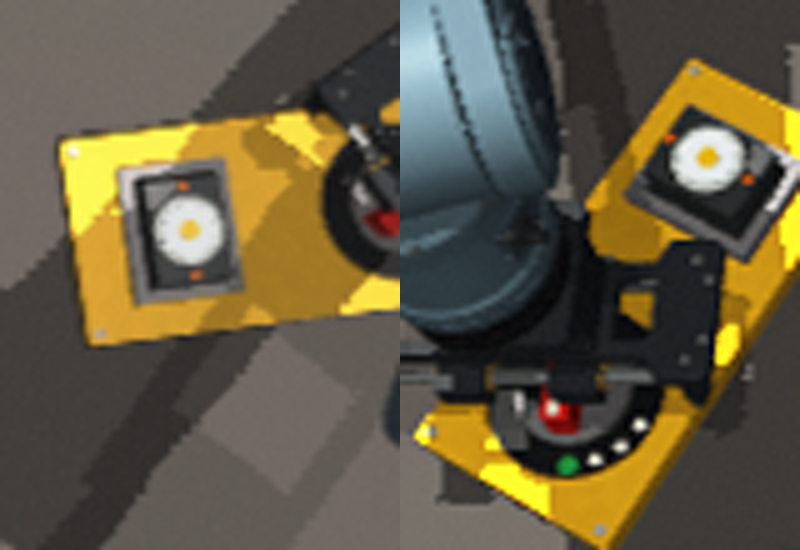

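Left half: the lamp is still seated. Right half: the wing's end is at (560,410) and points to the green dot at (567,463). I'll overlay predicted wing ends on an enlarged crop to confirm the angle.

Run:
```python
from pl import *
from rig import cams, sensors
import cv2
S=cams.capture("scene")["color"][...,::-1]
x0,y0,s=138,255,16
I=cv2.resize(S[y0:y0+36,x0:x0+36],None,fx=s,fy=s,interpolation=cv2.INTER_CUBIC);A=I.copy()
for th,c in((.95,(255,0,0)),(1.05,(0,255,0)),(1.15,(255,0,255))):
    a=yaw-th;d=np.array([np.cos(a),np.sin(a),0]);e=np.array([-d[1],d[0],0])
    pts=np.array([dl+[0,0,z]+.026*d+k*.007*e for k,z in((1,.0575),(-1,.0575),(-1,.0295),(1,.0295))])
    cv2.polylines(A,[np.int32((proj("scene",pts)-[x0,y0]+.5)*s)],True,c,1)
cv2.imwrite("pics/chk.png",cv2.resize(np.hstack([I,A]),(800,400)))
st=sensors.state();print(st["moment"],st["clock"])
print(Rt.from_quat(st["orientation"]).as_matrix()[:,0]@np.array([np.cos(yaw-1.05),np.sin(yaw-1.05),0]))
```

```text
[ 0.85762126 -0.5762236   0.15210382] 15.025
0.9998151103724723
```

View pics/chk.png

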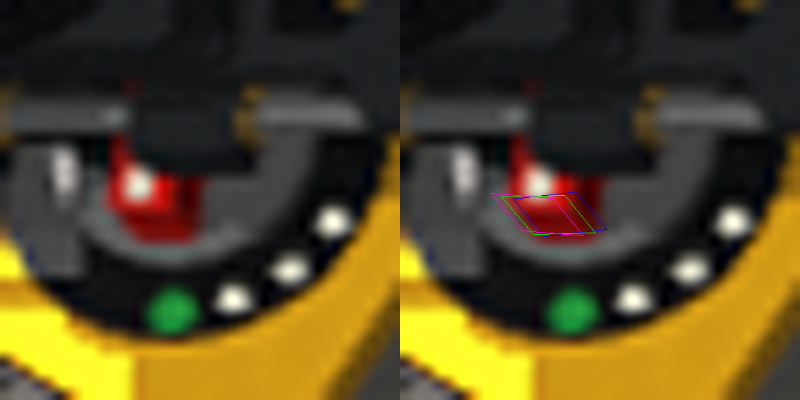

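Run:
```python
from rig import manip, sensors, cams
j=sensors.state()["joint_positions"].copy(); j[5]+=.012; manip.move_j(j)
for _ in range(3):
    manip.dwell(.5); s=sensors.state(); print(s["clock"],s["joint_positions"][5]-j[5],s["moment"],s["force"],s["opening"],s["grip_force"])
import cv2
S=cams.capture("scene")["color"][255:291,138:174,::-1]
cv2.imwrite("pics/end.png",cv2.resize(S,(576,576),interpolation=cv2.INTER_CUBIC))
```

```text
15.775 -3.1833204233722157e-05 [ 0.69300235 -0.46716903  0.18677828] [ 2.31550445  3.71933995 -0.13310736] 0.15507513910903956 30.00022016465664
16.275 1.8613316003834868e-05 [ 0.6829916  -0.55648077  0.13693476] [2.50989583 4.01171731 1.553429  ] 0.15452663995925756 30.000262409448624
16.775 1.1371323102915554e-05 [ 0.74770141 -0.54602815  0.14559845] [3.2222071  3.46758502 0.57056341] 0.15346884238341918 30.00030776951462
```

View pics/end.png

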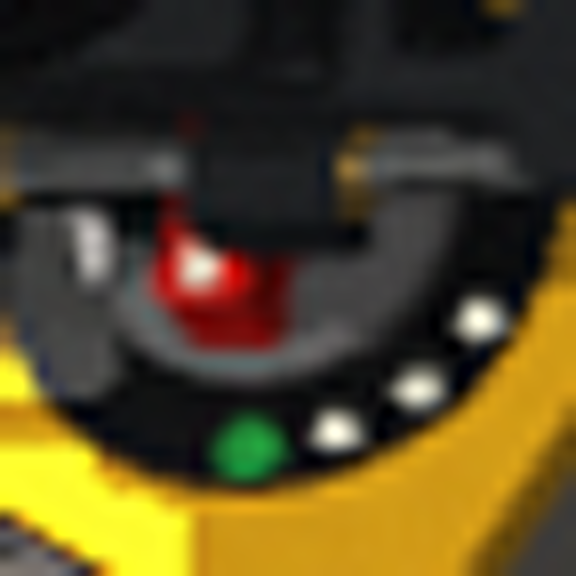

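The wing's end at (235,340) points at the green dot at (248,450). The grip is steady, and the measured torque of about 0.14 N m matches the spring at the third detent, so I'm handing in.

```bash
python3 -c "
from rig import manip
print(manip.finish_job())"
```

```text
the job is handed in; nothing more can be done
None
```

I handed the job in at about 17 s: the headlamp is seated lens-up in the pocket and released, and the gripper is still holding the dial at the green dot (about 1.08 rad by joint angle; the camera agrees to roughly ±0.1 rad).

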